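# Tug, free and hold open the incubator cover

## Robot

A 6-joint arm with a two-finger parallel gripper is mounted at the origin on the work surface. World frame = base frame: x ahead of the robot, y to its left, z up, the work surface at z = 0. Lengths are in m, angles in rad, forces in N, time in s.
With the tool pointing down it reaches from about 0.35 to 0.775 m from the base axis. Payload 7.3 kg.
Tool frame: the origin (TCP) lies midway between the tips of the shut fingers; the grasp point (between the pads) lies 19 mm behind it; z points along the fingers, y is the direction in which the jaws open and shut (so a half turn about z gives the same grasp; the last joint's range is limited). The gripper opens to 92 mm and grips with 3 to 60 N. Pads are 19 mm wide; open, the fingers measure 130 mm over their backs; the gripper's body (75 mm by 190 mm) begins 47 mm behind the grasp point.
Start: joints at [-1.442, 0.342, 1.524, -0, 1.275, -0.146], TCP at [0.142, -0.505, 0.227] pointing down, gripper open.
Joint ranges: [-2.53, 2.53], [-0.77, 2.02], [0.04, 2.7], [-1, 4.14], [0.28, 2.66], [-3.11, 3.11]. Speed limits (rad/s): [2.57, 2.57, 3.14, 3.14, 3.14, 3.14].

## Interface

Orientations are given as [roll, pitch, yaw] about the fixed x, y, z axes, in that order (R = Rz(yaw) Ry(pitch) Rx(roll)).
In Python, from cell import robot, imaging gives the robot as it stands. The module is installed in compiled form; this text tells all that it offers.
- The arm moves only by the tool send_rows, never from a script. Its argument "plan" is a list of rows, each a list of 3 entries, a list of its own where there are three numbers: the shift along the world's x, y, z in m, then the turn, a rotation vector about the world's x, y, z in rad, then the closure in counts, from 0 (fully open) to 255 (shut). A call has 1 to 20 rows; each row shifts and turns the commanded pose from where the row before left it; what a row does not reach is not made up. A row lasts 1/10 s, in which the tool goes at most 50 mm and 8.59 degrees, less where a joint would pass 70% of its speed; a pose out of reach is approached as far as the arm can. A call is refused whole if a number of a shift passes 0.05 or a number of a turn 0.15, either way. A call with a gripper value outside its range is refused whole. The fingers move at their own pace and stop on an object; "newtons" is the grip in N (left out, the last holds). Time passes only in rows, so rows that do not move let the fingers close. It gives the time, the measured TCP pose, the force and the opening at its end, in the units of the state.
- robot.observe(): the state, without advancing time (a new reading comes with each control period).
- imaging.read_camera(name): name is "side" or "top"; returns a dict with "pixels" (384x512x3 uint8, red, green, blue), "fx", "fy", "cx", "cy" (pixels), "world_from_camera" (4x4, takes a point from camera to world coordinates). Camera axes: x right, y down, z forward; pixel columns grow to the right and rows downward; lengths in m; the calibration is good to about 2 mm. A picture is of the moment at which its call begins. There is no depth.
- robot.hand_in(): hands the job in, once; it reports no verdict.
The state is a dict: "time": time; "qpos": joint angles; "qvel": joint speeds; "joint_efforts": joint torques, N m; "tool_pos": TCP position; "tool_rot": TCP orientation; "contact_force": force on the tool from outside, world axes, zero at the start; "torque": the same for the moment, N m; "opening": finger opening in m.
Only numpy, scipy, OpenCV 4.12 (cv2) and the standard library are available. Lean on these libraries where they do the work, as an engineer would, in place of code of your own. Each camera call takes 0.05 s, during which the arm holds its last target.

## Task

Open the white tube incubator for loading. Before touching the orange catch, tug the cover gently upward by its steel handle to learn whether it is caught; if it is, do not force it but slide the catch across to the green dot and pull again. Raise the cover about halfway (about 45 degrees) and finish while still holding it there, steady, by the handle; leave the tube rack, the bottle and the carton where they stand.

Things in the scene. Friction and masses are not known exactly. Their poses are not given: they have to be found in the camera images.
- incubator: White bench-top tube incubator, fixed to the bench, 270 mm deep (x) by 240 mm wide (y), flat deck 100 mm above the bench. Origin: on the bench under the casing, 140 mm behind its front face and 130 mm before its rear face. Its own -x is its front (towards the robot, at any yaw within about 20 degrees), its own y runs along the width (left seen from the robot), z up.
- cover_joint (a joint): Hinge angle of the grey cover (rad): 0 shut, grows as its front edge and handle rise, up to 1.4. Caught, it still rises freely 0.035 rad (5 mm at the handle), then stops hard. Free, it goes on rising with 1 to 5 N at the handle; a pull of 10 to 15 N that no longer raises it means caught (taking hold can itself disturb a force reading by up to 10 N). Nothing outside shows which.
- cover_hinge (a point): Point on the hinge line in the middle of the cover's rear edge, 112 mm above the bench; the line runs along the incubator's y. The cover is 170 mm deep, 200 mm wide, its top face 132 mm above the bench when shut; 0.3 to 0.7 kg. It swings freely and falls shut when let go.
- cover: The grey cover with its steel handle; origin on the hinge line (same as cover_hinge), axes those of the incubator when shut. The handle, on top near the front edge, is a round bar 12 mm thick, 120 mm long along the incubator's y, on a post at each end, 36 mm clear beneath. Pinch it from above across the bar (along the incubator's x); the bar can turn between the fingers as the cover swings.
- handle_mid (a point): Middle of the handle's bar, on the bar's axis: with the cover shut 174 mm above the bench, 145 mm in front of the hinge line and 62 mm above it.
- catch_joint (a joint): Slide of the orange catch (m): starts at 0 to 0.003 beside the red dot; grows towards the incubator's +y up to 0.020, beside the green dot, where the cover is certainly free (anything over 0.015 frees it). It drags with about 2 N and stays where it is left. Slide it with the cover shut.
- catch_top (a point): Centre of the top of the orange upright catch grip on the deck in front of the cover, 158 mm above the bench. The grip is 24 mm (x) by 14 mm (y), and 50 mm tall from this point down; it moves with the catch. It can be pinched from above across its 14 mm or pushed on its side.
- catch: The orange catch with its steel bolt, 68 x 12 x 6 mm, that runs from the foot of the grip in under the cover's front edge, where its end is hidden. Origin: at the foot of the grip, 104 mm above the bench; axes those of the incubator. It takes no more than 60 N from the cover.
- tube_rack: Yellow rack of green-capped tubes, 90 x 155 x 107 mm, loose, stands beside the incubator at its left; origin under its centre. Leave alone.
- reagent_bottle: Amber bottle with a white cap, 60 mm across, 130 mm tall, loose, at the incubator's right; origin under its centre. Leave alone.
- glove_box: Salmon-coloured carton, 70 x 110 x 90 mm, loose, at the incubator's right; origin under its centre. Leave alone.

How it is judged:
By the outcome, as a careful person would: the job done as asked, in the order asked, and still so for the second after the job is handed in, while the arm keeps its last pose, push and grip.
It also fails if it takes over 58 s, if anything falls off the work surface, if the arm or the gripper's body presses on something with over 40 N, if the wrist force passes 120 N, or if a joint passes its speed limit or range.

## Working session

There is one attempt and no reset: what is moved stays moved. The work goes in short steps, Python scripts to look and compute and a tool call to move; the robot and the scene stay as the last step left them, time stands still between calls to the robot, and variables do not carry over. Pictures are saved under pics/ and viewed, and the job is handed in when it is done.

Besides the shell and the picture viewer there is one more tool, called after ">>>" as a command line: name --argument value ..., lists and objects as JSON in quotes. send_rows: Moves the arm, as the interface text tells. Its arguments: {"type":"object","properties":{"plan":{"type":"array"},"newtons":{"type":"number"}},"required":["plan"]}

```bash
mkdir -p pics; python3 - <<'E'
from cell import robot, imaging
import cv2, numpy as np, pickle
s=robot.observe(); print({k:np.round(v,3).tolist() for k,v in s.items()})
for n in("side","top"):
    c=imaging.read_camera(n); pickle.dump(c,open(n+"0.pkl","wb"))
    print(n,c["fx"],c["fy"],c["cx"],c["cy"],np.round(c["world_from_camera"],4).tolist())
    cv2.imwrite(f"pics/{n}0.png",cv2.cvtColor(c["pixels"],cv2.COLOR_RGB2BGR))
E
```

```text
{'time': 0.0, 'qpos': [-1.442, 0.343, 1.525, -0.0, 1.275, -0.146], 'qvel': [-0.001, -0.0, -0.001, -0.001, -0.0, 0.0], 'joint_efforts': [0.002, -43.124, -24.422, 0.072, 0.056, -0.0], 'tool_pos': [0.142, -0.505, 0.226], 'tool_rot': [-3.14, -0.0, 0.275], 'contact_force': [0.06, -0.314, 0.168], 'torque': [0.007, 0.002, 0.03], 'opening': 0.092}
side 424.6929318014193 424.6929318014193 252.55634603695623 193.18481319364065 [[0.9413, -0.2105, 0.2639, 0.3664], [-0.3375, -0.5692, 0.7498, -0.6228], [-0.0076, -0.7948, -0.6068, 0.6597], [0.0, 0.0, 0.0, 1.0]]
top 482.78845767033187 482.78845767033187 252.28875668128802 188.7830023870386 [[-0.029, -0.9991, 0.0294, 0.5384], [-0.9996, 0.0288, -0.0058, 0.0348], [0.005, -0.0296, -0.9996, 1.2763], [0.0, 0.0, 0.0, 1.0]]
```

View pics/side0.png

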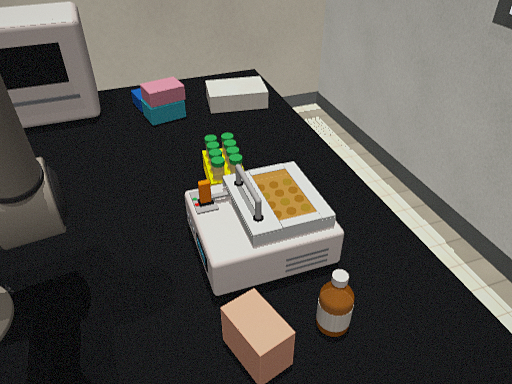

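View pics/top0.png

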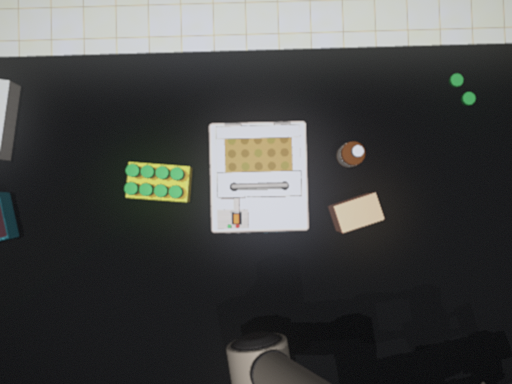

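Side view: the handle bar runs about (240,175)–(258,215), with the orange grip at (204,191). Top view: the handle runs (234,187)–(286,185), the grip is at (237,217), and the rack, bottle and carton are all clear of the casing. Next I'll zoom in and measure.

```bash
cat > h.py <<'E'
import numpy as np
def ray(c,u,v):
    T=c["world_from_camera"]; d=np.array([(u-c["cx"])/c["fx"],(v-c["cy"])/c["fy"],1.]); return T[:3,3],T[:3,:3]@d
def onz(c,u,v,z):
    o,d=ray(c,u,v); return o+d*(z-o[2])/d[2]
def proj(c,p):
    T=c["world_from_camera"]; q=T[:3,:3].T@(np.array(p)-T[:3,3]); return np.array([c["fx"]*q[0]/q[2]+c["cx"],c["fy"]*q[1]/q[2]+c["cy"]])
def tri(c1,p1,c2,p2):
    A=[];b=[]
    for c,p in((c1,p1),(c2,p2)):
        o,d=ray(c,*p); d=d/np.linalg.norm(d); M=np.eye(3)-np.outer(d,d); A.append(M);b.append(M@o)
    return np.linalg.lstsq(np.vstack(A),np.hstack(b),rcond=None)[0]
E
python3 - <<'E'
import pickle,cv2,numpy as np
from h import *
t=pickle.load(open("top0.pkl","rb"));s=pickle.load(open("side0.pkl","rb"))
im=cv2.cvtColor(t["pixels"],cv2.COLOR_RGB2BGR)
cv2.imwrite("pics/topz.png",cv2.resize(im[115:240,200:315],None,fx=4.8,fy=4.8,interpolation=cv2.INTER_CUBIC)[:600])
im2=cv2.cvtColor(s["pixels"],cv2.COLOR_RGB2BGR)
cv2.imwrite("pics/sidez.png",cv2.resize(im2[150:290,180:345],None,fx=4.2,fy=4.2,interpolation=cv2.INTER_CUBIC))
for n,c in(("top",t),("side",s)):
    h=cv2.cvtColor(c["pixels"],cv2.COLOR_RGB2HSV)
    m=((h[...,0]>8)&(h[...,0]<18)&(h[...,1]>180)&(h[...,2]>110)).astype(np.uint8)
    k,l,st,ce=cv2.connectedComponentsWithStats(m)
    for i in range(1,k):
        if st[i,4]>8: print(n,st[i],ce[i])
g=cv2.cvtColor(t["pixels"],cv2.COLOR_RGB2HSV)
w=((g[...,2]>150)&(g[...,1]<50)).astype(np.uint8); w[:60]=0
cs,_=cv2.findContours(w,cv2.RETR_EXTERNAL,cv2.CHAIN_APPROX_NONE); cc=max(cs,key=cv2.contourArea)
r=cv2.minAreaRect(cc);print(r)
for p in cv2.boxPoints(r): print(p,onz(t,*p,0.1).round(4))
E
```

```text
side [198 183  13  20 213] [204.41784038 192.48826291]
side [320 282  34  28 637] [336.62637363 296.80847724]
((258.15869140625, 176.55259704589844), (109.75520324707031, 97.61730194091797), 88.36341857910156)
[207.80266 123.09135] [0.7368 0.1321 0.1   ]
[305.38016 120.30341] [ 0.7369 -0.1069  0.1   ]
[308.5147  230.01385] [ 0.4687 -0.1058  0.1   ]
[210.93723 232.80179] [0.4689 0.1315 0.1   ]
```

View pics/topz.png

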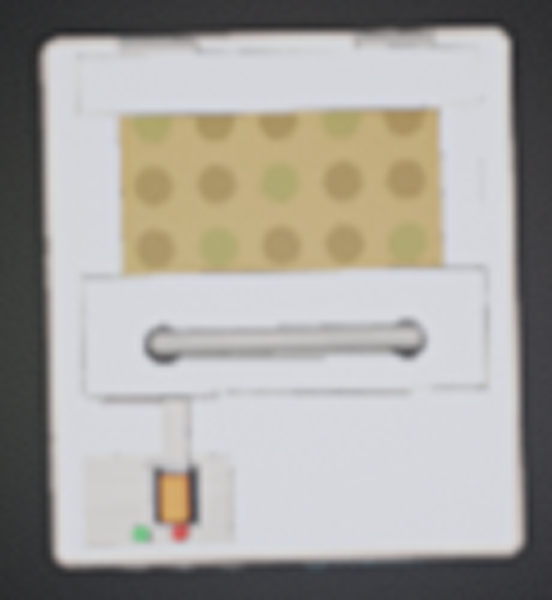

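View pics/sidez.png

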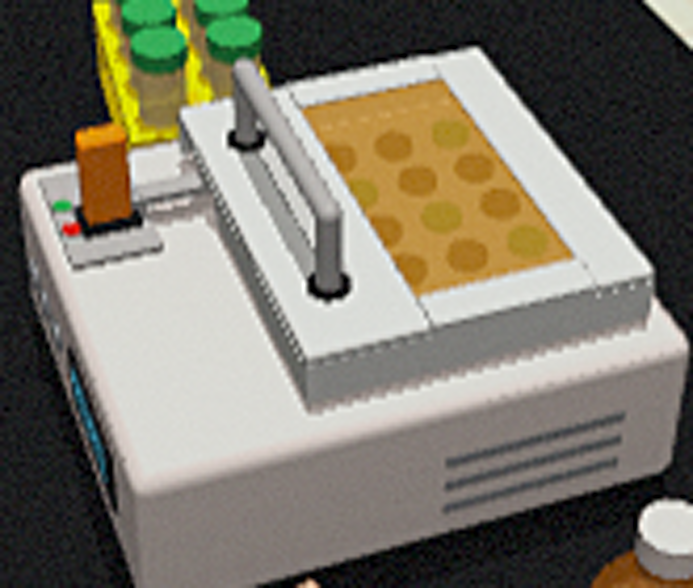

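Zoomed, in the top view the bar's mid is at zoomed (287,341) and the grip top at (175,497), beside the red dot. In the side view the bar ends are at zoomed (245,70) and (330,210), and the grip top is at (101,132).

```bash
python3 - <<'E'
import pickle
from h import *
t=pickle.load(open("top0.pkl","rb"));s=pickle.load(open("side0.pkl","rb"))
T=lambda x,y:(200+x/4.8-.4,115+y/4.8-.4)
S=lambda x,y:(180+x/4.2-.4,150+y/4.2-.4)
for a in((160,344),(411,338),(287,341)): print("h",onz(t,*T(*a),.174).round(4))
print("h tri",tri(t,T(160,344),s,S(245,70)).round(4),tri(t,T(411,338),s,S(330,210)).round(4))
print("catch",onz(t,*T(175,497),.158).round(4),tri(t,T(175,497),s,S(101,132)).round(4))
print("green,red",onz(t,*T(143,533),.104).round(4),onz(t,*T(180,533),.104).round(4))
for x,y in((85,277),(488,267),(488,387),(83,397)): print("coverfront",onz(t,*T(x,y),.132).round(4))
E
```

```text
h [0.5778 0.0724 0.174 ]
h [ 0.5772 -0.0471  0.174 ]
h [0.5775 0.012  0.174 ]
h tri [0.5787 0.0721 0.1753] [ 0.5784 -0.0473  0.1765]
catch [0.5044 0.0678 0.158 ] [0.5047 0.0677 0.1595]
green,red [0.4851 0.0861 0.104 ] [0.4846 0.0674 0.104 ]
coverfront [0.6135 0.11   0.132 ]
coverfront [ 0.6127 -0.0894  0.132 ]
coverfront [ 0.5534 -0.0875  0.132 ]
coverfront [0.5542 0.1126 0.132 ]
```

>>> send_rows --plan '[[[0.01,0.012,0.006],[0,0,0.03],0],[[0.02,0.024,0.006],[0,0,0.06],0],[[0.027,0.032,0.006],[0,0,0.08],0],[[0.027,0.032,0.006],[0,0,0.08],0],[[0.027,0.032,0],[0,0,0.08],0],[[0.027,0.032,0],[0,0,0.08],0],[[0.027,0.032,0],[0,0,0.08],0],[[0.027,0.032,0],[0,0,0.08],0],[[0.027,0.032,0],[0,0,0.08],0],[[0.027,0.032,0],[0,0,0.08],0],[[0.027,0.032,0],[0,0,0.08],0],[[0.027,0.032,0],[0,0,0.08],0],[[0.027,0.032,0],[0,0,0.08],0],[[0.027,0.032,0],[0,0,0.08],0],[[0.027,0.032,0],[0,0,0.08],0],[[0.027,0.032,0],[0,0,0.08],0],[[0.02,0.024,0],[0,0,0.06],0],[[0.008,0.009,0],[0,0,0.026],0],[[0,0,0],[0,0,0],0],[[0,0,0],[0,0,0],0]]' --newtons 25

```text
time: 2.1
tool_pos: [0.5776, 0.0113, 0.2507]
tool_rot: [-3.141, 0.0, 1.57]
contact_force: [-0.0, -0.1, -0.5]
opening: 0.0917
```

>>> send_rows --plan '[[[0,0,-0.01],[0,0,0],0],[[0,0,-0.02],[0,0,0],0],[[0,0,-0.02],[0,0,0],0],[[0,0,-0.02],[0,0,0],0],[[0,0,-0.015],[0,0,0],0],[[0,0,-0.01],[0,0,0],0],[[0,0,0],[0,0,0],60],[[0,0,0],[0,0,0],120],[[0,0,0],[0,0,0],170],[[0,0,0],[0,0,0],255],[[0,0,0],[0,0,0],255],[[0,0,0],[0,0,0],255],[[0,0,0],[0,0,0],255],[[0,0,0],[0,0,0],255],[[0,0,0],[0,0,0],255]]'

```text
time: 3.6
tool_pos: [0.5785, 0.0117, 0.1557]
tool_rot: [-3.142, 0.0, 1.571]
contact_force: [-1.1, 0.8, -0.2]
opening: 0.0245
```

```bash
python3 - <<'E'
from cell import robot, imaging
import cv2
print(robot.observe()["contact_force"],robot.observe()["opening"])
c=imaging.read_camera("side")
im=cv2.cvtColor(c["pixels"],cv2.COLOR_RGB2BGR)[110:300,150:390]
cv2.imwrite("pics/s1.png",cv2.resize(im,None,fx=3,fy=3))
E
```

```text
[-1.05828513  0.80514525 -0.16260548] 0.024457781462412054
```

View pics/s1.png

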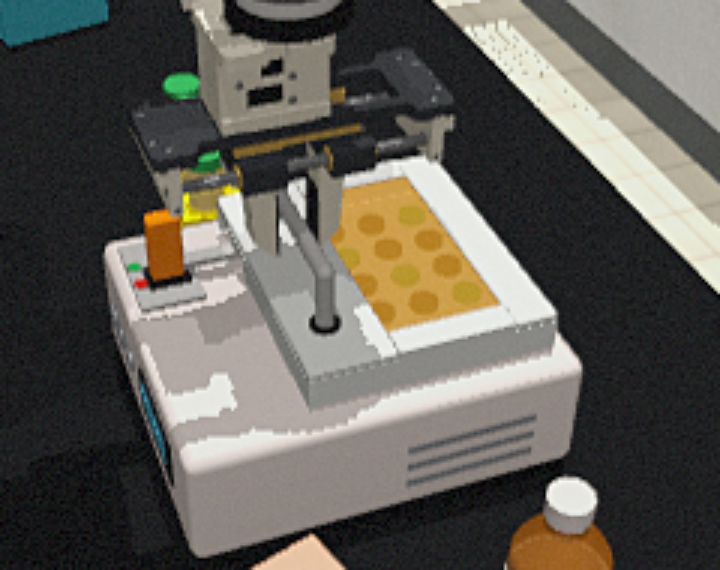

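The fingers straddle the bar around (290,220) and are still closing, with the catch untouched. I'll let them close fully.

>>> send_rows --plan '[[[0,0,0],[0,0,0],255],[[0,0,0],[0,0,0],255],[[0,0,0],[0,0,0],255],[[0,0,0],[0,0,0],255],[[0,0,0],[0,0,0],255],[[0,0,0],[0,0,0],255]]'

```text
time: 4.25
tool_pos: [0.5793, 0.0117, 0.1558]
tool_rot: [3.14, -0.0, 1.571]
contact_force: [5.2, 1.0, -2.0]
opening: 0.0111
```

>>> send_rows --plan '[[[0.0004,0,0.001],[0,0,0],255],[[0.0004,0,0.001],[0,0,0],255],[[0.0004,0,0.001],[0,0,0],255],[[0,0,0],[0,0,0],255]]'

```text
time: 4.65
tool_pos: [0.5804, 0.0117, 0.1583]
tool_rot: [3.14, -0.0, 1.571]
contact_force: [5.6, 0.2, -5.3]
opening: 0.0108
```

>>> send_rows --plan '[[[0.0004,0,0.001],[0,0,0],255],[[0.0004,0,0.001],[0,0,0],255],[[0,0,0],[0,0,0],255]]'

```text
time: 4.95
tool_pos: [0.5812, 0.0117, 0.1602]
tool_rot: [3.141, -0.0, 1.571]
contact_force: [7.7, -0.0, -6.4]
opening: 0.0109
```

>>> send_rows --plan '[[[0.0004,0,0.001],[0,0,0],255],[[0,0,0],[0,0,0],255]]'

```text
time: 5.15
tool_pos: [0.5816, 0.0117, 0.1611]
tool_rot: [3.14, -0.0, 1.571]
contact_force: [7.8, -0.0, -7.0]
opening: 0.011
```

>>> send_rows --plan '[[[0.0004,0,0.001],[0,0,0],255],[[0,0,0],[0,0,0],255]]'

```text
time: 5.35
tool_pos: [0.5821, 0.0117, 0.1621]
tool_rot: [3.14, -0.0, 1.571]
contact_force: [7.8, 0.4, -5.5]
opening: 0.0112
```

>>> send_rows --plan '[[[0.0004,0,0.001],[0,0,0],255],[[0,0,0],[0,0,0],255]]'

```text
time: 5.55
tool_pos: [0.5825, 0.0117, 0.1631]
tool_rot: [3.14, -0.0, 1.571]
contact_force: [7.5, 0.5, -7.3]
opening: 0.0114
```

>>> send_rows --plan '[[[0.0004,0,0.001],[0,0,0],255],[[0,0,0],[0,0,0],255]]'

```text
time: 5.75
tool_pos: [0.583, 0.0117, 0.1641]
tool_rot: [3.14, -0.0, 1.571]
contact_force: [8.1, 0.3, -8.1]
opening: 0.011
```

```bash
python3 - <<'E'
from cell import robot, imaging
import cv2,pickle
c=imaging.read_camera("side");pickle.dump(c,open("side2.pkl","wb"))
im=cv2.cvtColor(c["pixels"],cv2.COLOR_RGB2BGR)[110:300,150:390]
cv2.imwrite("pics/s2.png",cv2.resize(im,None,fx=3,fy=3))
E
```

```text
(no output)
```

View pics/s2.png

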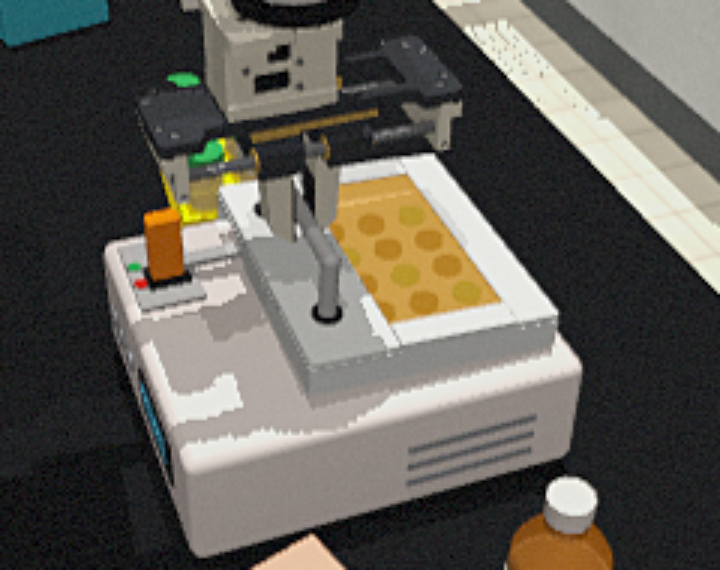

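The front corner rose from zoomed y=408 to 396, about 8 mm, and the handle post rose the same. That is past the 5 mm free play with only about 6 N of lift, so the cover looks free. I'll work out the arc and continue gently, watching the force.

```bash
python3 - <<'E'
import numpy as np
r=np.hypot(.145,.062);a=np.arctan2(.062,.145)
p=lambda d:np.array([-r*np.cos(a+np.radians(d)),r*np.sin(a+np.radians(d))])-np.array([-.145,.062])
print(p(3.2)*1e3)
D=[3.2,4,5,6,7,8,9,10]+list(np.arange(12,47,2))
for d0,d in zip(D,D[1:]): print(d,((p(d)-p(d0))*1e3).round(1),(p(d)*1e3).round(1))
E
```

```text
[3.6870225 7.9974456]
4 [1. 2.] [ 4.7 10. ]
5 [1.3 2.4] [ 6.  12.4]
6 [1.3 2.4] [ 7.3 14.8]
7 [1.4 2.4] [ 8.6 17.2]
8 [1.4 2.4] [10.  19.6]
9 [1.4 2.3] [11.5 21.9]
10 [1.5 2.3] [13.  24.2]
12 [3.1 4.6] [16.1 28.8]
14 [3.2 4.4] [19.3 33.2]
16 [3.4 4.3] [22.7 37.6]
18 [3.5 4.2] [26.3 41.8]
20 [3.7 4.1] [29.9 45.9]
22 [3.8 3.9] [33.8 49.8]
24 [4.  3.8] [37.8 53.6]
26 [4.1 3.7] [41.9 57.3]
28 [4.2 3.5] [46.1 60.8]
30 [4.3 3.4] [50.4 64.2]
32 [4.5 3.2] [54.9 67.4]
34 [4.6 3.1] [59.5 70.5]
36 [4.7 2.9] [64.1 73.4]
38 [4.8 2.7] [68.9 76.1]
40 [4.9 2.6] [73.8 78.7]
42 [5.  2.4] [78.7 81.1]
44 [5.  2.2] [83.8 83.3]
46 [5.1 2. ] [88.9 85.4]
```

>>> send_rows --plan '[[[0.0009,0,0.002],[0,0,0],255],[[0.0012,0,0.0025],[0,0,0],255],[[0.0012,0,0.0025],[0,0,0],255],[[0,0,0],[0,0,0],255]]'

```text
time: 6.2
tool_pos: [0.5866, 0.0116, 0.1712]
tool_rot: [3.139, -0.0, 1.571]
contact_force: [8.4, 0.6, -8.6]
opening: 0.0111
```

The tool is 15 mm up (about 6°) with a steady force of about 8 N, so the cover is free. The catch stays untouched, and I continue along the arc.

>>> send_rows --plan '[[[0.0014,0,0.0024],[0,0,0],255],[[0.0014,0,0.0024],[0,0,0],255],[[0.0014,0,0.0023],[0,0,0],255],[[0.0015,0,0.0023],[0,0,0],255],[[0.0031,0,0.0046],[0,0,0],255],[[0.0032,0,0.0044],[0,0,0],255],[[0.0034,0,0.0043],[0,0,0],255],[[0.0035,0,0.0042],[0,0,0],255],[[0.0037,0,0.0041],[0,0,0],255],[[0,0,0],[0,0,0],255],[[0,0,0],[0,0,0],255]]'

```text
time: 7.3
tool_pos: [0.6082, 0.0116, 0.2023]
tool_rot: [-3.141, 0.0, 1.571]
contact_force: [5.5, -0.7, -9.7]
opening: 0.0115
```

```bash
python3 - <<'E'
from cell import robot, imaging
import cv2,pickle
c=imaging.read_camera("side")
im=cv2.cvtColor(c["pixels"],cv2.COLOR_RGB2BGR)[110:300,150:390]
cv2.imwrite("pics/s3.png",cv2.resize(im,None,fx=3,fy=3))
E
```

```text
(no output)
```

View pics/s3.png

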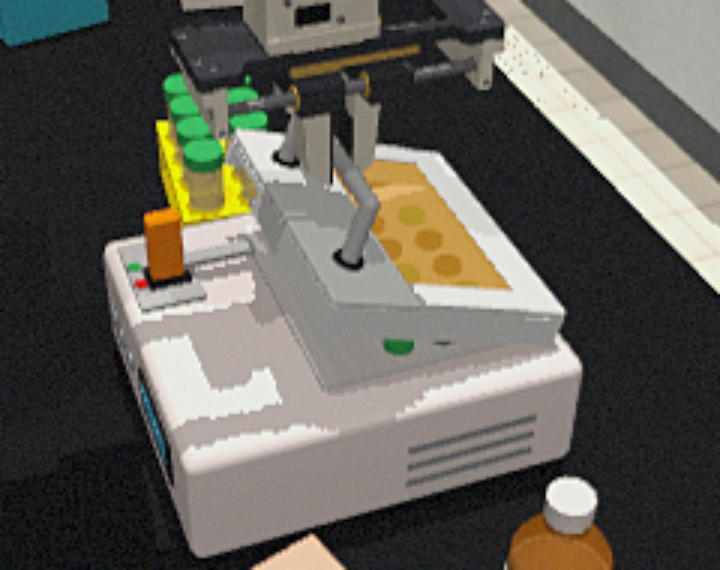

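The cover is open about 20°, with its front edge well off the deck, and the pads hold the bar at (345,140). Continuing to 45°.

>>> send_rows --plan '[[[0.0038,0,0.0039],[0,0,0],255],[[0.004,0,0.0038],[0,0,0],255],[[0.0041,0,0.0037],[0,0,0],255],[[0.0042,0,0.0035],[0,0,0],255],[[0.0043,0,0.0034],[0,0,0],255],[[0.0045,0,0.0032],[0,0,0],255],[[0.0046,0,0.0031],[0,0,0],255],[[0.0047,0,0.0029],[0,0,0],255],[[0,0,0],[0,0,0],255]]'

```text
time: 8.25
tool_pos: [0.6426, 0.0115, 0.2319]
tool_rot: [3.14, 0.0, 1.571]
contact_force: [-6.6, -1.3, 4.9]
opening: 0.0115
```

>>> send_rows --plan '[[[0.0048,0,0.0027],[0,0,0],255],[[0.0049,0,0.0026],[0,0,0],255],[[0.005,0,0.0024],[0,0,0],255],[[0.005,0,0.0022],[0,0,0],255],[[0.0025,0,0.001],[0,0,0],255],[[0,0,0],[0,0,0],255],[[0,0,0],[0,0,0],255],[[0,0,0],[0,0,0],255],[[0,0,0],[0,0,0],255],[[0,0,0],[0,0,0],255]]'

```text
time: 9.25
tool_pos: [0.6645, 0.0115, 0.2428]
tool_rot: [3.14, 0.001, 1.571]
contact_force: [-4.7, -2.8, 4.6]
opening: 0.0111
```

```bash
python3 - <<'E'
from cell import robot, imaging
import cv2,pickle,numpy as np
for n in("side","top"):
    c=imaging.read_camera(n);pickle.dump(c,open(n+"4.pkl","wb"))
    im=cv2.cvtColor(c["pixels"],cv2.COLOR_RGB2BGR)
    im=im[100:300,150:390] if n=="side" else im[90:260,110:400]
    cv2.imwrite(f"pics/{n}4.png",cv2.resize(im,None,fx=2.7,fy=2.7))
s=robot.observe();print(s["time"],s["tool_pos"],s["contact_force"],s["opening"],np.abs(s["qvel"]).max())
E
```

```text
9.35 [0.66450688 0.01146602 0.24281532] [-4.39252668 -2.32544874  5.0525416 ] 0.01113809821075218 0.002184694453098254
```

View pics/side4.png

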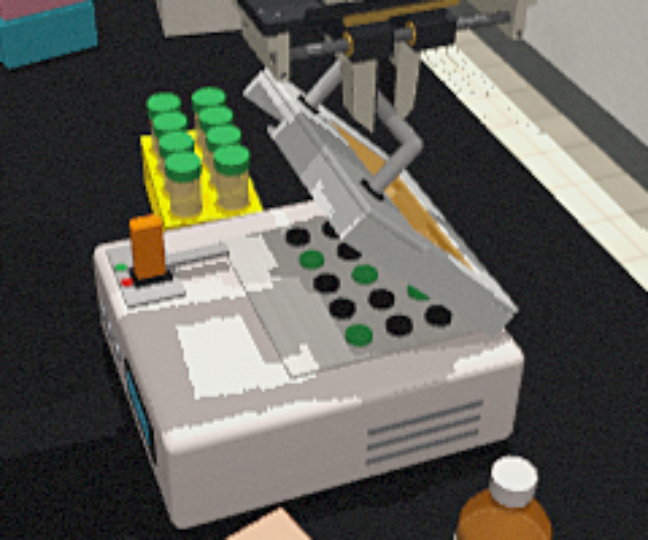

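View pics/top4.png

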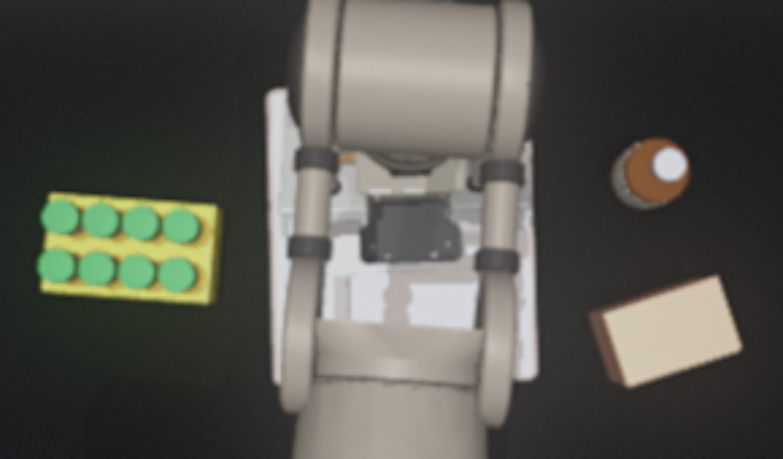

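The cover stands at roughly half open, the pads hold the bar, the catch is still by the red dot, and the rack, bottle and carton are unmoved. I'll check the angle from the bar's near end at zoomed (415,148).

```bash
python3 - <<'E'
import pickle
from h import *
s=pickle.load(open("side4.pkl","rb"))
u,v=150+415/2.7-.4,100+148/2.7-.4
o,d=ray(s,u,v)
p=o+d*(-.048-o[1])/d[1]; print("bar end",p, np.degrees(np.arctan2(p[2]-.112,.7235-p[0]))-23.15, np.hypot(p[2]-.112,.7235-p[0]))
for t in(40,45,50):
    a=np.radians(t+23.15); print(t,proj(s,[.7235-.1577*np.cos(a),-.048,.112+.1577*np.sin(a)]),(u,v))
E
```

```text
bar end [ 0.66503881 -0.048       0.25574879] 44.718919239530244 0.15518190658012296
40 [296.64557649 157.21811473] (303.3037037037037, 154.4148148148148)
45 [303.2809999  153.18208381] (303.3037037037037, 154.4148148148148)
50 [310.10002977 149.63679607] (303.3037037037037, 154.4148148148148)
```

>>> send_rows --plan '[[[0,0,0],[0,0,0],255],[[0,0,0],[0,0,0],255],[[0,0,0],[0,0,0],255],[[0,0,0],[0,0,0],255],[[0,0,0],[0,0,0],255],[[0,0,0],[0,0,0],255],[[0,0,0],[0,0,0],255],[[0,0,0],[0,0,0],255],[[0,0,0],[0,0,0],255],[[0,0,0],[0,0,0],255]]'

```text
time: 10.35
tool_pos: [0.6645, 0.0115, 0.2428]
tool_rot: [3.14, 0.001, 1.571]
contact_force: [-4.8, -2.3, 5.2]
opening: 0.0113
```

Both estimates put the cover at about 45°, and it held steady for another second. Handing in.

```bash
python3 -c "
from cell import robot
print(robot.hand_in())"
```

```text
the job is handed in; nothing more can be done
None
```

The cover is open about 45° and the job is handed in, with the gripper still holding it by the handle.

- **Tug test:** I pinched the handle and pulled gently upward in 1 mm steps. The cover rose about 8 mm in the camera image, then 15 mm at the tool. That is well past the 5 mm free play. The force stayed at about 5–9 N and there was no hard stop, so the cover was not caught and I never touched the catch.
- **Cover angle:** I swung the cover up along its arc. The angle came out at 45.3° from the tool position and 44.7° from the side camera.
- **Steadiness:** The tool pose did not change over the last second before hand-in, which came at 10.35 s.
- **Surroundings:** In the last pictures the catch is still by the red dot, and the rack, bottle and carton look unmoved. I checked those by eye only.
- **Disagreements:** The tool-based arc radius was about 3 mm longer than nominal, and the camera's was about 2.5 mm shorter. The force reading ended with an offset of about 7 N, within the stated grip disturbance.

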